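Check two tile scorers and mark the one that jams

ROBOT

A 6-joint arm with a two-finger parallel gripper is mounted at the origin on the work surface. World frame = base frame: x ahead of the robot, y to its left, z up, the work surface at z = 0. Lengths are in mm, angles in rad, forces in N, time in s.
With the tool pointing down it reaches from about 350 to 975 mm from the base axis. Payload 17.4 kg.
Tool frame: the origin (TCP) lies between the finger pads; the fingertips stand r.nose_length ahead of it and the grasp point (between the pads) is the TCP (r.nose_length is the distance from the TCP to the fingertips, in mm); z points along the fingers, y is the line along which they close (so a half turn about z gives the same grasp; the last joint's range is limited). The gripper opens to 85 mm and grips with 20 to 120 N. Pads are 22 mm wide; open, the fingers measure 114 mm over their backs; the gripper's body (76 mm by 85 mm) begins 54 mm behind the grasp point. The pads swing forward as they close: fully open they stand 13 mm farther back than shut.
Start: joints at [1.283, 0.116, 1.442, -0, 1.584, -0.038], TCP at [166.875, 654.053, 224.603] pointing down, gripper open.
Joint ranges: [-2.83, 2.83], [-0.83, 2.19], [0.07, 2.5], [-1.14, 4.28], [0.01, 3], [-2.97, 2.97]. Speed limits (rad/s): [1.89, 1.89, 2.22, 3.14, 3.14, 3.14].

INTERFACE

Orientations are given as a unit quaternion [w, x, y, z].
In Python, from rig import r gives the robot as it stands.
- The arm moves only by the shell command python3 -m handwheel 'ROWS'. ROWS is text: rows parted by semicolons, each of 5 numbers parted by spaces: the closure in counts, from 0 (fully open) to 255 (shut), then the shift along the tool's x, y, z in cm, then the turn about the tool's z in degrees. A call has 1 to 10 rows; each row is the pose to reach, as a shift and turn from the pose commanded when the call began, along the tool's axes at that moment; what a row does not reach only later rows make up. A row lasts 1/12 s, in which the tool goes at most 41.7 mm and 7.16 degrees, less where a joint would pass 70% of its speed; a pose out of reach is approached as far as the arm can. A call with a gripper value outside its range is refused whole. The fingers move at their own pace and stop on an object; the grip force is fixed at half the most. Time passes only in rows, so rows that repeat a pose let the fingers close. It gives the time, the measured TCP pose, the force, the opening and the grip force at its end, in the units of the state.
- r.sense(): the state, without advancing time (a new reading comes with each control period).
- r.grab_frame(name): name is "scene" or "top"; returns a dict with "color" (480x640x3 uint8, blue, green, red), "mtx" (3x3 intrinsics, pixels), "pose" (4x4, takes a point from camera to world coordinates). Camera axes: x right, y up, looking along -z (the intrinsics and any distortion apply to the point x, -y, -z); pixel columns grow to the right and rows downward; lengths in mm; the calibration is good to about 2 mm. A picture is of the moment at which its call begins. There is no depth.
- r.finish_job(): hands the job in; it is judged then, once.
The state is a dict: "time": time; "qpos": joint angles; "dq": joint speeds; "effort": joint torques, N m; "position": TCP position; "tool_rot": TCP orientation; "force": force on the tool from outside, world axes, zero at the start; "wrist_torque": the same for the moment, N m; "gripper_width": finger opening in mm; "gripper_force": force on a finger pad.
Only numpy, scipy, OpenCV 4.12 (cv2) and the standard library are available. Lean on these libraries where they do the work, as an engineer would, in place of code of your own. Each camera call takes 0.05 s, during which the arm holds its last target. There are 200 camera calls.

TASK

Test the two tile scorers on the mosaic table, the one on the robot's left first and then the one on its right: run the orange-topped carriage away from the robot as far as it will go, then bring it fully home again. One of them jams partway: stand the red marker upright in the middle of that scorer's grey pad and let go, leaving the green marker where it stands.

Things in the scene. Friction and masses are not known exactly. Their poses are not given: they have to be found in the camera images.
- scorer_a: tile scorer fixed to the table: blue base plate 260 x 110 x 12 mm, rods and sliding carriage. Origin on its underside and centre line, 150 mm from the end nearest the robot; x along the rods away from the robot, z up. Grey pad 80 x 100 mm, top at z 15 mm, centred at x -107 mm. Black end blocks 46 mm high at x -55 and +100. One stands left (y > 0), one right
- scorer_b: tile scorer fixed to the table: blue base plate 260 x 110 x 12 mm, rods and sliding carriage. Origin on its underside and centre line, 150 mm from the end nearest the robot; x along the rods away from the robot, z up. Grey pad 80 x 100 mm, top at z 15 mm, centred at x -107 mm. Black end blocks 46 mm high at x -55 and +100. One stands left (y > 0), one right
- carriage_a (a joint): travel (m) of scorer_a's carriage along its x: 0 = home, by the pad. A sound one runs to 0.100, the faulty one stops dead about halfway. Starts at 0 to 0.03; about 2 N moves it; it stays where left. Its orange grip, 36 mm along x, 18 mm across y, 58 to 88 mm above the table, is centred at x = -28 mm + travel, y = 0 of the scorer. Carriage body below: 56 mm wide, top at 38 mm
- carriage_b (a joint): travel (m) of scorer_b's carriage along its x: 0 = home, by the pad. A sound one runs to 0.100, the faulty one stops dead about halfway. Starts at 0 to 0.03; about 2 N moves it; it stays where left. Its orange grip, 36 mm along x, 18 mm across y, 58 to 88 mm above the table, is centred at x = -28 mm + travel, y = 0 of the scorer. Carriage body below: 56 mm wide, top at 38 mm
- reject_marker: red plastic marker: a round foot 40 mm across and 8 mm high with an upright stem 18 mm thick rising to 45 mm, 40 to 85 g, loose, standing on the table between the scorers. Origin at the centre of its underside, z up
- pass_marker: green plastic marker: a round foot 40 mm across and 8 mm high with an upright stem 18 mm thick rising to 45 mm, 40 to 85 g, loose, standing on the table between the scorers. Origin at the centre of its underside, z up
There are look-alikes about, which are no part of the job. What is meant by the reject_marker is not purple or yellow, and is the larger of those in its own colour.

How it is judged:
By the outcome, as a careful person would: the job done as asked, in the order asked, and still so for the second after the job is handed in, with the robot touching nothing.
It also fails if it takes over 58 s, if anything falls off the work surface, if the arm or the gripper's body presses on something with over 40 N, if the wrist force passes 120 N, or if a joint passes its speed limit or range.

## Working session

There is one attempt and no reset: what is moved stays moved. The work goes in short steps, Python scripts to look and compute and a shell command to move; the robot and the scene stay as the last step left them, time stands still between calls to the robot, and variables do not carry over. Pictures are saved under pics/ and viewed, at most 10 in all, crops included, and the job is handed in when it is done.

```bash
mkdir -p pics; ls; python3 - <<'E'
from rig import r
import cv2,numpy as np
print(r.nose_length, r.sense())
for n in ("scene","top"):
    f=r.grab_frame(n); cv2.imwrite(f"pics/{n}1.png",f["color"]); print(n,f["mtx"],f["pose"],[k for k in f])
    np.savez(f"{n}.npz",mtx=f["mtx"],pose=f["pose"])
E
```

```text
pics
19.0 {'time': 0.0, 'qpos': array([ 1.28315044e+00,  1.16471982e-01,  1.44231883e+00,  2.05945543e-05,
        1.58398189e+00, -3.77833239e-02]), 'dq': array([-6.83220465e-04,  2.99230289e-05, -1.19687924e-03, -1.23841355e-03,
       -4.38822243e-04,  7.13876572e-04]), 'effort': array([-1.23901696e-03, -7.31972623e+01, -6.32505226e+01, -2.52392010e-05,
        6.03518551e-03, -1.18899875e-04]), 'position': array([166.83890686, 653.83573025, 223.83835614]), 'tool_rot': array([-1.05742733e-04,  1.24606399e-01,  9.92206076e-01, -5.80561465e-04]), 'force': array([-0.36137639, -0.60190054,  0.13521338]), 'wrist_torque': array([-0.00229434, -0.00121573,  0.05096821]), 'gripper_force': 0.0, 'gripper_width': 85.41834900520695}
scene [[489.73667803   0.         315.99152729]
 [  0.         489.73667803 239.05977472]
 [  0.           0.           1.        ]] [[-5.25185463e-01 -5.52539910e-01  6.47209299e-01  9.93406419e+02]
 [ 8.50745525e-01 -3.59048409e-01  3.83818044e-01  2.96798952e+02]
 [ 2.03046814e-02  7.52186073e-01  6.58637861e-01  5.64999339e+02]
 [ 0.00000000e+00  0.00000000e+00  0.00000000e+00  1.00000000e+00]] ['color', 'mtx', 'pose']
top [[514.0122913    0.         322.59883832]
 [  0.         514.0122913  245.05004882]
 [  0.           0.           1.        ]] [[ 1.50738266e-02  9.88973733e-01 -1.47321877e-01  3.97795747e+02]
 [-9.99835550e-01  1.63942319e-02  7.75252791e-03  1.43110871e+01]
 [ 1.00822755e-02  1.47180790e-01  9.89058220e-01  6.69144247e+02]
 [ 0.00000000e+00  0.00000000e+00  0.00000000e+00  1.00000000e+00]] ['color', 'mtx', 'pose']
```

View pics/scene1.png

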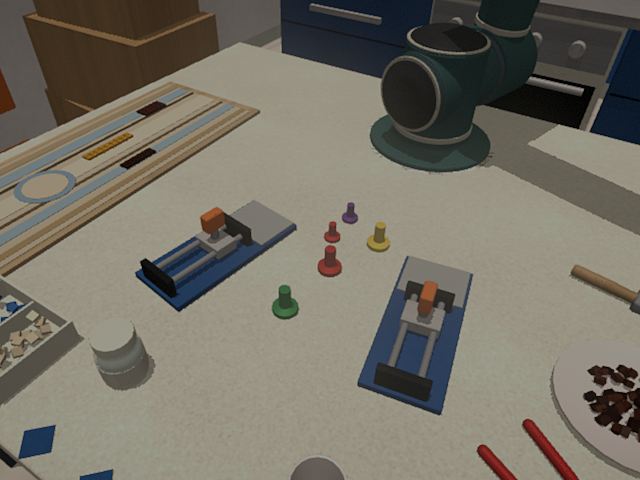

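View pics/top1.png

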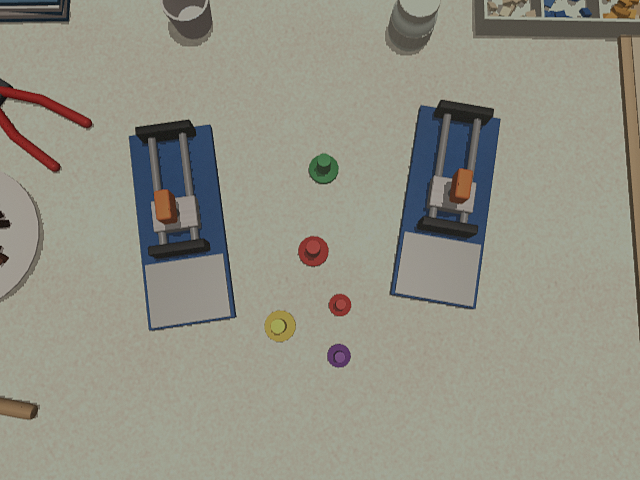

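The top view shows the left scorer at about (182,225) px and the right one at (446,205). Standing between them are green at (323,168), large red at (313,251), small red at (340,305), yellow at (280,326) and purple at (339,356). The red at (313,251) fits the description, since it is the larger of the two reds. I'll enlarge to confirm that and read the plate corners.

```bash
python3 - <<'E'
import cv2
i=cv2.imread("pics/top1.png")[90:380,120:510]
cv2.imwrite("pics/crop1.png",cv2.resize(i,None,fx=2,fy=2,interpolation=cv2.INTER_CUBIC))
E
```

```text
(no output)
```

View pics/crop1.png

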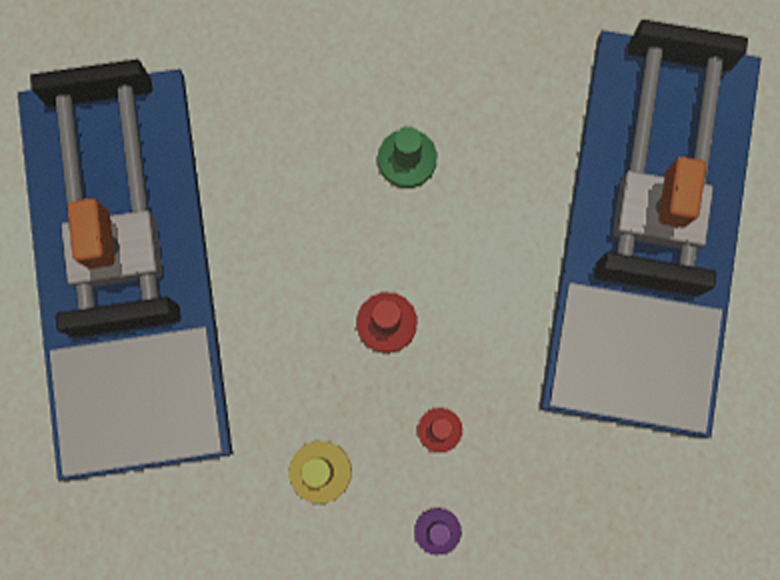

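The crop confirms it: the red marker at crop (387,322), with the wide foot, is the larger red. The plate corners are read from the crop as well.

```bash
cat >h.py <<'E'
import numpy as np, sys
from rig import r
from scipy.spatial.transform import Rotation as R
from scipy.optimize import least_squares
def cam(n):
    c=np.load(f"{n}.npz"); return c["mtx"],c["pose"]
def proj(n,p):
    K,T=cam(n); q=(np.asarray(p,float)-T[:3,3])@T[:3,:3]
    q=q*[1,-1,-1]; u=q@K.T; return u[...,:2]/u[...,2:]
def ray(n,uv,z):
    K,T=cam(n); d=np.linalg.solve(K,[uv[0],uv[1],1])*[1,-1,-1]; d=T[:3,:3]@d
    return T[:3,3]+d*(z-T[2,3])/d[2]
def S(pose,p):
    x,y,a=pose; c,s=np.cos(a),np.sin(a); p=np.atleast_2d(np.asarray(p,float))
    return np.c_[x+c*p[:,0]-s*p[:,1], y+s*p[:,0]+c*p[:,1], p[:,2]]
def tool():
    s=r.sense(); return np.array(s["position"]), R.from_quat(np.roll(s["tool_rot"],-1)).as_matrix()
def go(p,a=None):
    """shift (cm, tool axes) and turn (deg) to put TCP at p with tool y along world heading a+90deg (mod 180)"""
    P,M=tool(); sh=M.T@(np.array(p)-P)/10
    t=0
    if a is not None:
        yaw=np.arctan2(-M[0,1],M[1,1]); t=-np.degrees(a-yaw); t=(t+90)%180-90
    return np.round(sh,2),round(t,1)
E
python3 - <<'E'
from h import *
L=np.array([(19,93),(182,70),(231,454),(60,480)])/2+[120,90]
Rr=np.array([(600,31),(761,59),(711,436),(543,408)])/2+[120,90]
mod=np.array([(110,55,12),(110,-55,12),(-150,-55,12),(-150,55,12)])
out={}
for n,c,g in(("L",L,(450,150,0.1)),("R",Rr,(450,-120,-.1))):
    f=lambda v:(proj("top",S([v[0],v[1],v[2]],mod))-c).ravel()
    s=least_squares(f,g,x_scale=[10,10,.1]); out[n]=s.x
    print(n,s.x,np.round(s.fun,1))
    for t in (0,10,20,30): print(t,(np.round(proj("top",S(s.x,[(-46+t,9,88),(-46+t,-9,88),(-10+t,9,88),(-10+t,-9,88)]))-[120,90],1)*2).tolist())
np.savez("sc.npz",**out)
for q in((387,320),(407,150)): pass
print("red foot",ray("top",np.array((387,322))/2+[120,90],4),"stem",ray("top",np.array((386,314))/2+[120,90],45))
print("green",ray("top",np.array((407,158))/2+[120,90],4))
E
```

```text
L [5.39560588e+02 1.96148132e+02 1.68609125e-01] [-0.5 -1.1  0.3 -1.3  0.8  0.8 -0.6  1.3]
0 [[77.2, 290.2], [108.6, 285.6], [70.6, 229.4], [101.6, 224.8]]
10 [[75.4, 273.2], [106.6, 268.6], [68.6, 212.6], [99.8, 208.0]]
20 [[73.4, 256.4], [104.8, 251.6], [66.8, 196.0], [97.8, 191.4]]
30 [[71.6, 239.4], [102.8, 234.8], [65.0, 179.4], [96.0, 175.0]]
R [ 5.72606910e+02 -1.56571888e+02 -1.57839167e-01] [ 0.1 -1.1  0.3 -1.5  0.5  1.6 -0.8  0.7]
0 [[665.8, 238.8], [696.4, 244.2], [674.0, 179.4], [704.6, 184.6]]
10 [[668.0, 222.2], [698.8, 227.4], [676.4, 163.0], [706.8, 168.2]]
20 [[670.4, 205.6], [701.0, 211.0], [678.6, 146.8], [709.0, 152.0]]
30 [[672.6, 189.2], [703.2, 194.4], [680.8, 130.6], [711.2, 135.8]]
red foot [488.8187139   20.85982033   4.        ] stem [488.14968991  21.15693119  45.        ]
green [599.73983352   9.44259873   4.        ]
```

```bash
python3 - <<'E'
from h import *
L=np.load("sc.npz")["L"]
p=S(L,[(-13,0,0)])[0]; print(p)
for z in(200,74): p[2]=z; print(z,go(p,L[2]))
E
```

```text
[526.74493975 193.96658446   0.        ]
200 (array([-46.24, -35.67,   2.43]), np.float64(-24.0))
74 (array([-46.24, -35.65,  15.03]), np.float64(-24.0))
```

```bash
python3 -m handwheel '0 -15 -12 1 -7;0 -30 -24 1 -14;0 -46.2 -35.6 1 -24;0 -46.2 -35.6 1 -24;0 -46.2 -35.6 1 -24;0 -46.2 -35.6 1 -24;0 -46.2 -35.6 1 -24;0 -46.2 -35.6 1 -24;0 -46.2 -35.6 1 -24;0 -46.2 -35.6 1 -24'; python3 - <<'E'
from h import *
L=np.load("sc.npz")["L"]
p=S(L,[(-13,0,140)])[0]; print(go(p,L[2]))
E
```

```text
time: 0.93
position: [423.8, 324.3, 216.8]
tool_rot: [0.0, -0.085, 0.996, 0.0]
force: [0.8, 0.7, 0.2]
gripper_width: 85.5
gripper_force: 0.0
(array([ -7.95, -14.58,   7.68]), np.float64(0.0))
```

```bash
python3 -m handwheel '0 -8 -14.6 5 0;0 -8 -14.6 5 0;0 -8 -14.6 5 0;0 -8 -14.6 5 0;0 -8 -14.6 5 0;0 -8 -14.6 5 0;0 -8 -14.6 5 0;0 -8 -14.6 5 0'; python3 - <<'E'
from h import *
import cv2
L=np.load("sc.npz")["L"]
p=S(L,[(-13,0,73)])[0]; print(go(p,L[2]))
f=r.grab_frame("scene")["color"]; cv2.imwrite("pics/s2.png",cv2.resize(f[180:420,300:560],None,fx=2.4,fy=2.4))
E
```

```text
time: 1.6
position: [526.1, 196.5, 167.3]
tool_rot: [0.0, -0.085, 0.996, 0.0]
force: [0.3, -0.2, -0.9]
gripper_width: 85.3
gripper_force: 0.0
(array([-0.02, -0.27,  9.43]), np.float64(0.1))
```

View pics/s2.png

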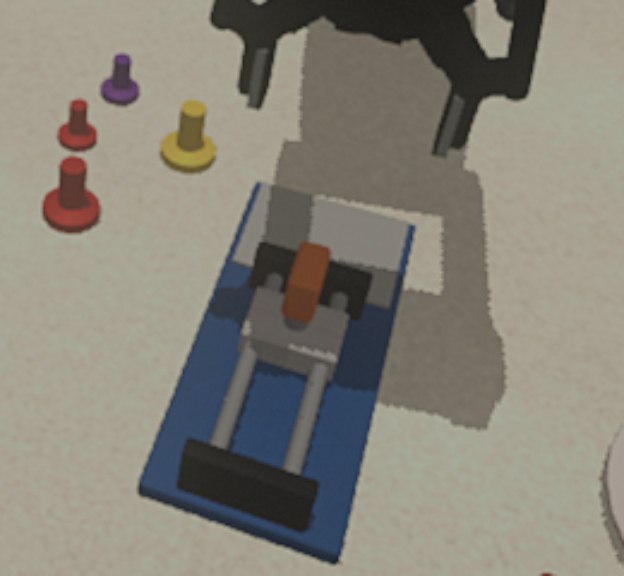

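The crop shows the fingers aligned over the left scorer, one on each side of the orange grip at crop (306,280). Next I lower and close.

```bash
python3 -m handwheel '0 0 -0.2 4 0;0 0 -0.2 7 0;0 0 -0.2 9.4 0;0 0 -0.2 9.4 0;0 0 -0.2 9.4 0;120 0 -0.2 9.4 0;180 0 -0.2 9.4 0;255 0 -0.2 9.4 0;255 0 -0.2 9.4 0;255 0 -0.2 9.4 0'; python3 -m handwheel '255 0 0 0 0;255 0 0 0 0;255 0 0 0 0'
```

```text
time: 2.48
position: [527.1, 193.8, 73.7]
tool_rot: [0.001, -0.084, 0.996, 0.0]
force: [-0.0, 0.7, 0.2]
gripper_width: 25.6
gripper_force: 0.0
time: 2.73
position: [527.0, 195.9, 74.1]
tool_rot: [0.001, -0.085, 0.996, 0.002]
force: [-3.8, 18.4, 6.6]
gripper_width: 15.7
gripper_force: 60.5
```

```bash
python3 -m handwheel '255 0 0.25 0 0;255 -0.7 0.25 0 0;255 -1.4 0.25 0 0;255 -2 0.25 0 0;255 -2 0.25 0 0';python3 -m handwheel '255 -0.4 0 0 0;255 -0.8 0 0 0;255 -1.2 0 0 0;255 -1.2 0 0 0'; python3 -m handwheel '255 -0.3 0 0 0;255 -0.6 0 0 0;255 -0.9 0 0 0;255 -0.9 0 0 0'
```

```text
time: 3.15
position: [547.5, 199.8, 74.1]
tool_rot: [0.001, -0.084, 0.996, 0.0]
force: [3.8, 0.7, 7.6]
gripper_width: 16.1
gripper_force: 60.9
time: 3.48
position: [559.1, 201.7, 74.1]
tool_rot: [0.001, -0.084, 0.996, 0.0]
force: [2.2, -0.0, 6.4]
gripper_width: 16.0
gripper_force: 60.8
time: 3.82
position: [564.7, 202.7, 74.0]
tool_rot: [-0.003, -0.084, 0.996, -0.0]
force: [-31.7, -6.6, 25.4]
gripper_width: 15.8
gripper_force: 62.8
```

The left scorer stopped dead near 53 mm of travel with 32 N of resistance, so the left one is the jammed one. Bringing it home.

```bash
python3 -m handwheel '255 1 0 0 0;255 2 0 0 0;255 3 0 0 0;255 4 0 0 0;255 4.8 0 0 0;255 4.8 0 0 0';python3 -m handwheel '255 0.3 0 0 0;255 0.6 0 0 0;255 0.6 0 0 0'; python3 -m handwheel '255 0.3 0 0 0;255 0.5 0 0 0;255 0.5 0 0 0'
```

```text
time: 4.32
position: [519.1, 195.0, 74.1]
tool_rot: [0.001, -0.084, 0.996, 0.0]
force: [-1.9, -0.4, 5.8]
gripper_width: 15.8
gripper_force: 60.7
time: 4.57
position: [513.9, 194.1, 74.1]
tool_rot: [0.001, -0.084, 0.996, 0.0]
force: [-2.2, -0.4, 8.4]
gripper_width: 16.0
gripper_force: 60.9
time: 4.82
position: [509.9, 193.4, 74.1]
tool_rot: [0.002, -0.084, 0.996, 0.0]
force: [7.3, 2.5, 3.7]
gripper_width: 16.2
gripper_force: 60.4
```

```bash
python3 -m handwheel '255 0.3 0 0 0;255 0.3 0 0 0'; python3 -m handwheel '255 0.2 0 0 0;255 0.2 0 0 0;255 0.2 0 0 0'
```

```text
time: 4.98
position: [509.5, 193.3, 74.2]
tool_rot: [0.005, -0.084, 0.996, 0.001]
force: [36.5, 8.6, -12.5]
gripper_width: 15.7
gripper_force: 60.4
time: 5.23
position: [509.3, 193.3, 74.3]
tool_rot: [0.007, -0.084, 0.996, 0.001]
force: [54.5, 10.6, -24.0]
gripper_width: 15.8
gripper_force: 60.0
```

```bash
python3 -m handwheel '255 -0.4 0 0 0;255 -0.4 0 0 0'; python3 -m handwheel '120 0 0 0 0;60 0 0 0 0;0 0 0 0 0;0 0 0 0 0;0 0 0 0 0;0 0 0 -1 0;0 0 0 -4 0;0 0 0 -8 0;0 0 0 -8 0;0 0 0 -8 0';  python3 - <<'E'
from h import *
import cv2
Rr=np.load("sc.npz")["R"]
for z in(154,73):
  p=S(Rr,[(-14,0,z)])[0]; print(p,go(p,Rr[2]))
f=r.grab_frame("scene")["color"]; cv2.imwrite("pics/s3.png",cv2.resize(f[180:420,300:560],None,fx=2.4,fy=2.4))
E
```

```text
time: 5.4
position: [509.8, 193.4, 74.2]
tool_rot: [0.002, -0.084, 0.996, 0.0]
force: [13.8, 3.1, -1.6]
gripper_width: 15.6
gripper_force: 62.8
time: 6.23
position: [508.7, 193.3, 156.2]
tool_rot: [0.002, -0.084, 0.996, 0.001]
force: [0.6, -0.3, -1.0]
gripper_width: 85.4
gripper_force: 0.0
[ 558.78094105 -154.37130342  154.        ] (array([  0.92, -35.12,   0.19]), np.float64(18.7))
[ 558.78094105 -154.37130342   73.        ] (array([  0.95, -35.12,   8.29]), np.float64(18.7))
```

View pics/s3.png

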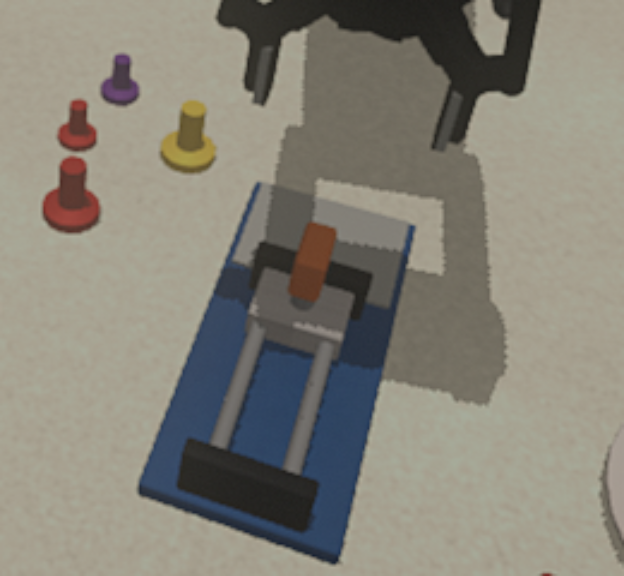

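The left carriage body now sits against its near block at crop (305,275), so it is home. I'll move across to the right scorer.

```bash
python3 -m handwheel '0 0.9 -35 0 18.7;0 0.9 -35 0 18.7;0 0.9 -35 0 18.7;0 0.9 -35 0 18.7;0 0.9 -35 0 18.7;0 0.9 -35 0 18.7;0 0.9 -35 0 18.7;0 0.9 -35 0 18.7;0 0.9 -35 0 18.7;0 0.9 -35 0 18.7';python3 - <<'E'
from h import *
Rr=np.load("sc.npz")["R"]
p=S(Rr,[(-14,0,73)])[0]; print(p,go(p,Rr[2]))
E
```

```text
time: 7.12
position: [557.2, -156.9, 151.4]
tool_rot: [-0.001, 0.08, 0.997, -0.0]
force: [0.2, 0.4, -1.2]
gripper_width: 85.3
gripper_force: 0.0
[ 558.78094105 -154.37130342   73.        ] (array([-0.13,  0.28,  7.84]), np.float64(-0.2))
```

```bash
python3 -m handwheel '0 -0.1 0.3 4 0;0 -0.1 0.3 7.8 0;0 -0.1 0.3 7.8 0;120 -0.1 0.3 7.8 0;180 -0.1 0.3 7.8 0;255 -0.1 0.3 7.8 0;255 -0.1 0.3 7.8 0;255 -0.1 0.3 7.8 0;255 -0.1 0.3 7.8 0;255 -0.1 0.3 7.8 0'; python3 -m handwheel '255 0 0 0 0;255 0 0 0 0'
```

```text
time: 7.95
position: [559.7, -152.9, 76.8]
tool_rot: [0.001, 0.079, 0.997, -0.002]
force: [-3.1, -15.8, 8.3]
gripper_width: 15.8
gripper_force: 58.7
time: 8.12
position: [559.7, -152.9, 76.8]
tool_rot: [0.001, 0.079, 0.997, -0.002]
force: [-4.1, -15.3, 7.4]
gripper_width: 15.0
gripper_force: 58.7
```

```bash
python3 -m handwheel '255 -0.7 -0.2 0 0;255 -1.5 -0.2 0 0;255 -2.5 -0.2 0 0;255 -3.2 -0.2 0 0;255 -3.2 -0.2 0 0'; python3 -m handwheel '255 -0.6 0 0 0;255 -1.2 0 0 0;255 -1.2 0 0 0';python3 -m handwheel '255 -0.7 0 0 0;255 -1.5 0 0 0;255 -2.5 0 0 0;255 -2.5 0 0 0';python3 -m handwheel '255 -0.4 0 0 0;255 -0.8 0 0 0;255 -0.8 0 0 0'
```

```text
time: 8.53
position: [592.3, -158.4, 76.9]
tool_rot: [0.002, 0.079, 0.997, -0.001]
force: [2.0, -2.3, 8.7]
gripper_width: 15.7
gripper_force: 59.2
time: 8.78
position: [603.8, -160.3, 76.9]
tool_rot: [0.002, 0.079, 0.997, -0.001]
force: [1.7, -3.2, 9.4]
gripper_width: 15.5
gripper_force: 59.1
time: 9.12
position: [628.9, -164.3, 76.8]
tool_rot: [0.002, 0.079, 0.997, -0.001]
force: [1.7, -3.4, 10.4]
gripper_width: 15.5
gripper_force: 59.5
time: 9.37
position: [636.2, -165.5, 76.9]
tool_rot: [0.001, 0.079, 0.997, -0.001]
force: [1.8, -3.1, 7.4]
gripper_width: 15.7
gripper_force: 59.4
```

```bash
python3 -m handwheel '255 -0.4 0 0 0;255 -0.8 0 0 0;255 -0.8 0 0 0'; python3 -m handwheel '255 -0.3 0 0 0;255 -0.5 0 0 0;255 -0.5 0 0 0'
```

```text
time: 9.62
position: [643.2, -166.7, 76.9]
tool_rot: [0.0, 0.079, 0.997, -0.001]
force: [-5.5, -3.0, 10.8]
gripper_width: 15.5
gripper_force: 59.7
time: 9.87
position: [643.9, -166.8, 76.6]
tool_rot: [-0.005, 0.079, 0.997, 0.0]
force: [-50.0, 5.7, 32.9]
gripper_width: 15.9
gripper_force: 62.2
```

The right carriage reached its full-travel stop. Bringing it home.

```bash
python3 -m handwheel '255 1.2 0 0 0;255 2.6 0 0 0;255 4 0 0 0;255 5.4 0 0 0;255 6.8 0 0 0;255 8 0 0 0;255 9 0 0 0;255 9.7 0 0 0;255 9.7 0 0 0'; python3 -m handwheel '255 0.3 0 0 0;255 0.6 0 0 0;255 0.8 0 0 0;255 0.8 0 0 0';python3 -m handwheel '255 0.2 0 0 0;255 0.3 0 0 0;255 0.3 0 0 0'
```

```text
time: 10.62
position: [551.8, -151.9, 76.9]
tool_rot: [0.001, 0.079, 0.997, -0.0]
force: [-1.7, -1.3, 8.4]
gripper_width: 15.7
gripper_force: 59.3
time: 10.95
position: [544.7, -150.8, 76.8]
tool_rot: [0.001, 0.079, 0.997, -0.0]
force: [-2.6, -2.4, 9.5]
gripper_width: 16.0
gripper_force: 59.5
time: 11.2
position: [544.0, -150.7, 76.9]
tool_rot: [0.004, 0.079, 0.997, -0.001]
force: [23.0, -5.4, -3.8]
gripper_width: 15.6
gripper_force: 59.1
```

```bash
python3 -m handwheel '255 0.2 0 0 0;255 0.2 0 0 0;255 0.2 0 0 0;255 0 0 0 0;255 0 0 0 0'; python3 -m handwheel '120 0 0 0 0;60 0 0 0 0;0 0 0 0 0;0 0 0 0 0;0 0 0 0 0;0 0 0 -1 0;0 0 0 -4 0;0 0 0 -8 0;0 0 0 -8 0;0 0 0 -8 0';  python3 - <<'E'
from h import *
import cv2
for n in("top","scene"):
  f=r.grab_frame(n)["color"]; cv2.imwrite(f"pics/{n}4.png",f)
t=cv2.imread("pics/top4.png")[90:380,120:510]; cv2.imwrite("pics/t4.png",cv2.resize(t,None,fx=2,fy=2))
s=cv2.imread("pics/scene4.png")[190:340,130:350]; cv2.imwrite("pics/s4.png",cv2.resize(s,None,fx=3.6,fy=3.6))
L=np.load("sc.npz")["L"];print("pad",S(L,[(-107,0,15)]))
for a in(0,.3,-.3): print(a,go((488.5,22,154),a))
print(proj("scene",(488.5,21,45)),proj("scene",(488.5,21,0)))
E
```

```text
time: 11.62
position: [544.1, -150.7, 77.0]
tool_rot: [0.004, 0.079, 0.997, -0.001]
force: [21.4, -6.1, -3.3]
gripper_width: 15.0
gripper_force: 61.0
time: 12.45
position: [542.1, -150.2, 158.3]
tool_rot: [0.002, 0.079, 0.997, -0.001]
force: [0.3, -0.0, -0.8]
gripper_width: 85.6
gripper_force: 0.0
pad [[434.07794199 178.1923166   15.        ]]
0 (array([ 7.87, 16.15,  0.09]), np.float64(-9.0))
0.3 (array([ 7.87, 16.15,  0.09]), np.float64(-26.2))
-0.3 (array([ 7.87, 16.15,  0.09]), np.float64(8.2))
[328.61287422 247.35557926] [327.59200944 267.64830879]
```

View pics/s4.png

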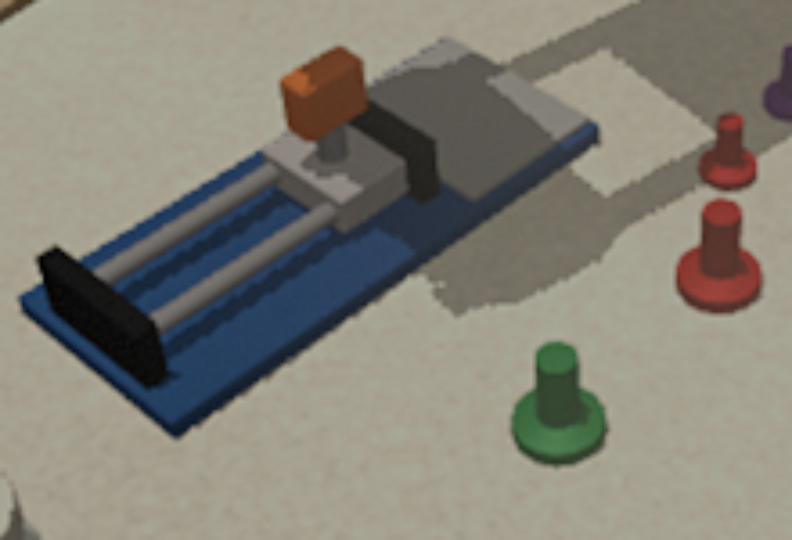

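The right carriage is home at s4 crop (335,180). The target, the larger red marker, is at crop (720,260), with the small red behind it at (728,155).

```bash
python3 -m handwheel '0 7.9 16.1 0 -18.6;0 7.9 16.1 0 -18.6;0 7.9 16.1 0 -18.6;0 7.9 16.1 0 -18.6;0 7.9 16.1 0 -18.6;0 7.9 16.1 0 -18.6;0 7.9 16.1 0 -18.6'; python3 - <<'E'
from h import *
print(go((488.5,22,33),.1686))
E
```

```text
time: 13.13
position: [488.0, 21.9, 154.3]
tool_rot: [-0.0, -0.084, 0.996, -0.0]
force: [0.8, -0.9, -0.4]
gripper_width: 85.6
gripper_force: 0.0
(array([-0.07,  0.  , 12.13]), np.float64(0.0))
```

```bash
python3 -m handwheel '0 0 0 4 0;0 0 0 8 0;0 0 0 11 0;0 0 0 12.1 0;0 0 0 12.1 0;80 0 0 12.1 0;140 0 0 12.1 0;160 0 0 12.1 0;180 0 0 12.1 0;190 0 0 12.1 0'; python3 -m handwheel '200 0 0 0 0;210 0 0 0 0;255 0 0 0 0;255 0 0 0 0;255 0 0 0 0;255 0 0 0 0'
```

```text
time: 13.97
position: [488.8, 21.5, 34.9]
tool_rot: [0.001, -0.084, 0.997, -0.0]
force: [0.3, 0.1, -0.5]
gripper_width: 25.5
gripper_force: 0.0
time: 14.47
position: [488.7, 21.7, 34.6]
tool_rot: [0.001, -0.084, 0.996, 0.0]
force: [-1.2, 1.7, 6.7]
gripper_width: 12.5
gripper_force: 58.6
```

```bash
python3 -m handwheel '255 0 0 -1 0;255 0 0 -3 0;255 0 0 -6 0;255 0 0 -6 0;255 0 0 -6 0'; python3 - <<'E'
from h import *
import cv2
L=np.load("sc.npz")["L"]
f=r.grab_frame("scene")["color"]; cv2.imwrite("pics/s5.png",cv2.resize(f[120:340,200:460],None,fx=2.7,fy=2.7))
for z in(95,50):
  p=S(L,[(-107,0,z)])[0]; print(p,go(p,L[2]))
E
```

```text
time: 14.88
position: [489.1, 21.5, 95.9]
tool_rot: [0.002, -0.084, 0.996, -0.0]
force: [-0.3, -0.2, -0.4]
gripper_width: 12.5
gripper_force: 58.6
[434.07794199 178.1923166   95.        ] (array([ 2.75, 16.36, -0.07]), np.float64(-0.1))
[434.07794199 178.1923166   50.        ] (array([ 2.75, 16.36,  4.43]), np.float64(-0.1))
```

View pics/s5.png

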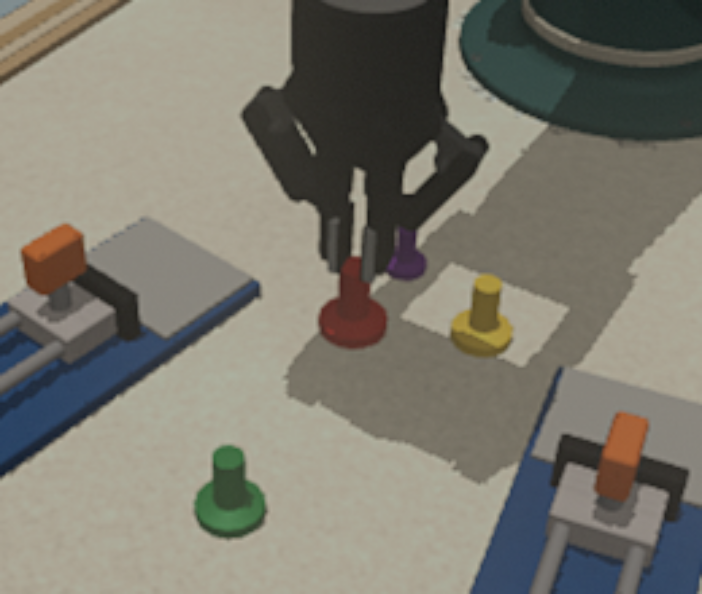

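The marker at crop (353,310) is lifted, upright and held between the fingertips. Green at crop (230,490) is undisturbed.

```bash
python3 -m handwheel '255 0.5 3 0 0;255 1 6 0 0;255 1.6 9 0 0;255 2.1 12 0 0;255 2.5 15 0 0;255 2.75 16.5 0 0;255 2.75 16.5 0 0;255 2.75 16.5 0 0;255 2.75 16.5 2 0;255 2.75 16.5 3 0'; python3 - <<'E'
from h import *
L=np.load("sc.npz")["L"]
p=S(L,[(-107,0,50)])[0]; print(p,go(p+[-.3,1.5,0],L[2]))
E
```

```text
time: 15.77
position: [433.4, 178.7, 62.1]
tool_rot: [-0.001, -0.083, 0.997, -0.0]
force: [0.6, 0.1, -1.2]
gripper_width: 12.6
gripper_force: 58.7
[434.07794199 178.1923166   50.        ] (array([-0.06,  0.09,  1.21]), np.float64(-0.1))
```

```bash
python3 -m handwheel '255 0 0.1 0 0;255 0 0.1 0 0'; python3 - <<'E'
from h import *
import cv2
print(r.sense()["position"])
f=r.grab_frame("scene")["color"]; cv2.imwrite("pics/s6.png",cv2.resize(f[150:350,300:520],None,fx=3,fy=3))
E
```

```text
time: 15.93
position: [433.3, 180.0, 63.3]
tool_rot: [-0.001, -0.083, 0.997, -0.0]
force: [-0.2, -0.8, -0.8]
gripper_width: 12.4
gripper_force: 58.7
[433.25587883 179.96583152  63.2641143 ]
```

View pics/s6.png

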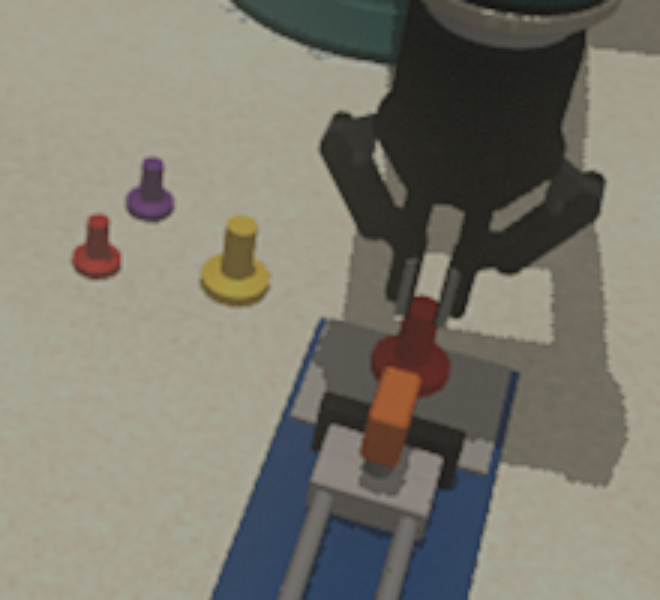

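```bash
python3 - <<'E'
from h import *
import cv2
L=np.load("sc.npz")["L"]
q=lambda p:np.round((proj("scene",p)-[300,150])*3,0).tolist()
print("foot rim top ctr",q((433.3,180,36.7)),"top",q((433.3,180,73.7)))
print("pad corners",[q(c) for c in S(L,[(-147,50,15),(-147,-50,15),(-67,-50,15),(-67,50,15)])])
print("plate near corners",[q(c) for c in S(L,[(-150,55,12),(-150,-55,12)])])
print("tips",q((433.3,180,44.3)))
f=r.grab_frame("top")["color"]; cv2.imwrite("pics/t6.png",cv2.resize(f[200:350,120:320],None,fx=4,fy=4))
q=lambda p:np.round((proj("top",p)-[120,200])*4,0).tolist()
print("top: foot",q((433.3,180,36.7)),"corners",[q(c) for c in S(L,[(-147,50,15),(-147,-50,15),(-67,-50,15),(-67,50,15)])])
E
```

```text
foot rim top ctr [406.0, 357.0] top [419.0, 304.0]
pad corners [[503.0, 363.0], [320.0, 312.0], [282.0, 410.0], [478.0, 468.0]]
plate near corners [[512.0, 366.0], [312.0, 310.0]]
tips [409.0, 346.0]
top: foot [250.0, 361.0] corners [[129.0, 513.0], [447.0, 464.0], [415.0, 215.0], [103.0, 262.0]]
```

View pics/t6.png

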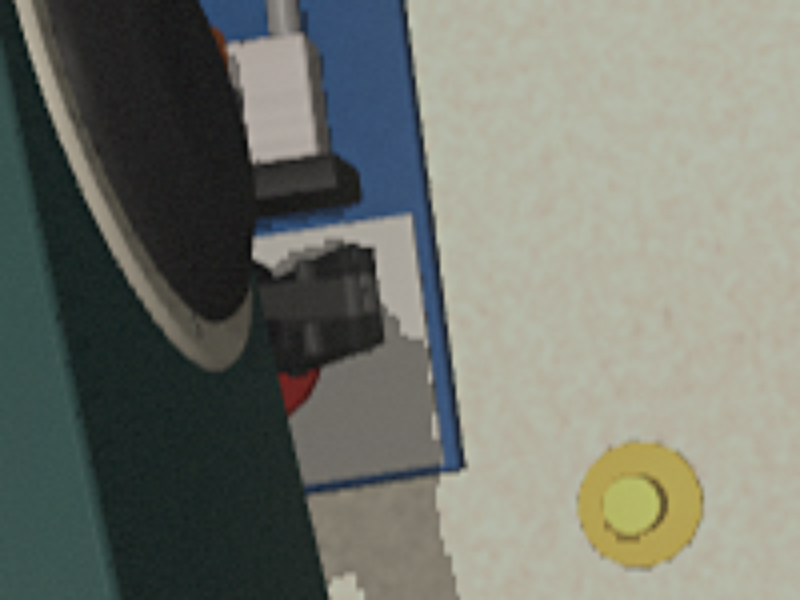

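Both views put the held foot at the predicted place over the pad centre, within 1–2 mm. Lowering.

```bash
python3 -m handwheel '255 0 0 0.5 0;255 0 0 1 0;255 0 0 1.2 0;255 0 0 1.2 0;255 0 0 1.2 0'; python3 -m handwheel '255 0 0 0.1 0;255 0 0 0.2 0;255 0 0 0.2 0'
```

```text
time: 16.45
position: [433.5, 180.6, 51.8]
tool_rot: [-0.0, -0.084, 0.997, -0.0]
force: [-0.6, -0.1, -0.6]
gripper_width: 12.6
gripper_force: 58.7
time: 16.7
position: [433.5, 180.6, 49.8]
tool_rot: [-0.0, -0.084, 0.996, -0.0]
force: [-0.0, 0.6, 0.1]
gripper_width: 12.4
gripper_force: 58.7
```

```bash
python3 -m handwheel '255 0 0 0.1 0;255 0 0 0.1 0'
```

```text
time: 16.87
position: [433.9, 180.8, 49.6]
tool_rot: [0.0, -0.084, 0.997, 0.0]
force: [-2.0, 1.1, 6.9]
gripper_width: 12.6
gripper_force: 59.9
```

Contact at 7 N. I release slowly and then rise.

```bash
python3 -m handwheel '200 0 0 0 0;190 0 0 0 0;180 0 0 0 0;160 0 0 0 0;120 0 0 0 0;60 0 0 0 0;0 0 0 0 0;0 0 0 0 0;0 0 0 0 0;0 0 0 0 0'; python3 -m handwheel '0 0 0 -2 0;0 0 0 -5 0;0 0 0 -9 0;0 0 0 -13 0;0 8 5 -15 0;0 12 10 -15 0;0 12 16 -15 0;0 12 20 -15 0;0 12 20 -15 0;0 12 20 -15 0'; python3 - <<'E'
from h import *
import cv2
for n in("top","scene"): cv2.imwrite(f"pics/{n}7.png",r.grab_frame(n)["color"])
a=cv2.imread("pics/top7.png")[100:350,120:520]; b=cv2.imread("pics/scene7.png")[180:400,130:480]
cv2.imwrite("pics/f7.png",np.vstack([cv2.resize(a,(500,312)),cv2.resize(b,(500,314))])[:600])
E
```

```text
time: 17.7
position: [433.5, 180.6, 48.9]
tool_rot: [-0.0, -0.084, 0.997, -0.0]
force: [-0.2, 0.7, -0.6]
gripper_width: 84.8
gripper_force: 0.0
time: 18.53
position: [280.2, 359.7, 199.5]
tool_rot: [0.0, -0.084, 0.996, 0.001]
force: [1.1, -0.7, 0.5]
gripper_width: 85.3
gripper_force: 0.0
```

View pics/f7.png

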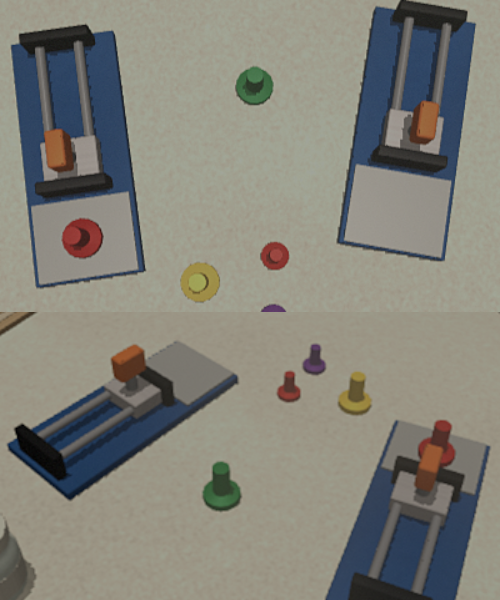

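The marker stands upright at (82,238), against a pad centre of about (84,239). Both carriages are home, and green is where it was.

```bash
python3 -c "
from rig import r
print(r.finish_job())"
```

```text
the job is handed in; nothing more can be done
None
```

The job is handed in: I tested the left scorer, then the right; the left one jammed at about 53 mm, both carriages are home, and the red marker stands upright in the middle of the left scorer's pad with the green marker untouched.

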